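# Hook and snap the driver hatch into an upturned microscope base

### The arm

A 7-joint arm with a two-finger parallel gripper is mounted at the origin on a cart in front of the work surface, level with it; the furniture and walls round the work are solid. World frame = base frame: x ahead of the robot, y to its left, z up, the work surface at z = 0. Lengths are in m, angles in rad, forces in N, time in s.
With the tool pointing down it reaches from about 0.35 to 0.9 m from the base axis. Payload 8.1 kg.
Tool frame: the origin (TCP) lies on the centre line of the jaws, within the pads' length; the fingertips stand 19 mm ahead of it and the grasp point (between the pads) is the TCP; z points along the fingers, y is the line along which they close (so a half turn about z gives the same grasp; the last joint's range is limited). The gripper opens to 85 mm and grips with 20 to 120 N. Pads are 22 mm wide; open, the fingers measure 114 mm over their backs; the gripper's body (76 mm by 85 mm) begins 54 mm behind the grasp point. The pads swing forward as they close: fully open they stand 13 mm farther back than shut.
Start: joints at [1.006, 0.434, 0.025, 1.573, -0.012, 1.134, -0.075], TCP at [0.278, -0.56, 0.25] pointing down, gripper open.
Joint ranges: [-2.62, 2.62], [-0.44, 2.09], [-1.27, 1.32], [0.08, 2.57], [-1.32, 4.46], [0.12, 2], [-2.74, 2.74]. Speed limits (rad/s): [2.22, 2.22, 3.01, 3.01, 3.14, 3.14, 3.14].

### API

Orientations are given as a unit quaternion [x, y, z, w].
In Python, from station import bot gives the robot as it stands.
- The arm moves only by the tool pendant, called after "Emit:" as name(argument=value, ...), one argument or row to a line, values as JSON. Schema: {"type":"object","properties":{"steps":{"type":"array","items":{"type":"number"},"minItems":7,"maxItems":70},"only":{"type":"string"},"quiet":{"type":"boolean"},"lines":{"type":"string"}},"required":["steps"],"additionalProperties":false}. steps is one flat list of numbers that holds 1 to 10 rows one after another, with no inner brackets; each row has 7 numbers: the opening from 0.0 (shut) to 1.0 (fully open), then dx, dy, dz in m, then a rotation vector rx, ry, rz in rad; each row is the pose to reach, as a shift and turn from the pose commanded when the call began, along the tool's axes at that moment; what a row does not reach only later rows make up. A row lasts 1/10 s, in which the tool goes at most 0.05 m and 0.15 rad, less where a joint would pass 70% of its speed; a pose out of reach is approached as far as the arm can. The fingers move at their own pace and stop on an object; the grip force is fixed at half the most. Time passes only in rows, so rows that do not move let the fingers close. The tool returns the time, the measured TCP pose, the force, the opening and the grip force at its end. only (a regular expression) keeps the lines of the reply that match it, lines (a string "A,B") keeps lines A to B, and quiet returns only ok. Input that does not fit is refused with a message, and nothing moves.
- bot.observe(): the state, without advancing time (a new reading comes with each control period).
- bot.capture(name): name is "scene" or "top" or "wrist"; returns the picture (400x640x3 uint8, red, green, blue); there is no depth.
- bot.calibration(name): a dict with "camera_matrix" (3x3 intrinsics, pixels), "world_to_cam" (4x4, takes a point from world to camera coordinates). Camera axes: x right, y up, looking along -z (the intrinsics and any distortion apply to the point x, -y, -z); pixel columns grow to the right and rows downward; lengths in m; the calibration is good to about 2 mm. A picture is of the moment at which its call begins: read the wrist's pose just before it. calibration takes no time and is no camera call; for the wrist camera it gives the pose at the moment of the call.
- bot.sign_off(): hands the job in; it is judged then, once.
The state is a dict: "clock": time; "q": joint angles; "dq": joint speeds; "effort": joint torques, N m; "eef_pos": TCP position; "eef_rot": TCP orientation; "ft_force": force on the tool from outside, world axes, zero at the start; "torque": the same for the moment, N m; "gripper_width": opening from 0.0 (shut) to 1.0 (fully open); "gripper_force": force on a finger pad.
Only numpy, scipy, OpenCV 4.12 (cv2) and the standard library are available. Lean on these libraries where they do the work, as an engineer would, in place of code of your own. Each camera call takes 0.05 s, during which the arm holds its last target. There are 200 camera calls.

### The job

The microscope base lies upside down on its foam pad with its driver compartment open. Fit the black hatch lid: slip its two tongues well under the edge of the opening on the robot's side, swing it down, and press the other end home until both catches have snapped and the lid lies flush all round. Do not force it, and leave the loupe, the pot and the blue screwdriver where they are.

Things in the scene. Friction and masses are not known exactly. Their poses are not given: they have to be found in the camera images.
- microscope_base: White cast microscope base, upside down on a fixed blue foam pad (226 x 196 x 18 mm); casting 210 x 180 mm. Cannot slide or tip. Origin: bench level, under the hatch opening; z up, x away from the robot at yaw 0 (yaw -0.35 to 0.15 rad). Its grey bottom plate, now on top, is 5 mm thick, outer face at z = 75 mm. Four rubber feet, 30 mm across, 18 mm high, stand on it at x +-78, y +-66 mm.
- hatch_centre (a point): Centre of the hatch opening in the base, at the level of the bottom plate's outer face. The opening is 87 mm (x) by 92 mm (y); the compartment below is 52 mm deep from that face. Ledges along both y sides, 5 mm below the face, carry the lid. The foam yields: pressed on, the base sinks straight down, about 1 mm for every 2 N (14 mm at most), damped, and rises again.
- lip (a point): Middle of the opening's robot-side (-x) edge, on the plate's outer face, base frame (-43.5, 0, 75) mm. The lid's tongues go under this edge: the plate is 5 mm thick here and there are 19 mm of free room behind its edge.
- catches (a point): Midway between the two sprung catches under the opening's far (+x) edge, base frame (37.5, 0, 64.5) mm. They sit at y = +28 and -28 mm; their wedge-shaped steel noses stick 6 mm into the opening, tips 10.5 mm below the outer face. They yield when that end of the lid is pressed with 15 to 20 N, then hold its legs down.
- hatch_lid: Loose black hatch lid, about 0.18 kg, standing level on the finned module under it. Origin: under the module, below the plate's centre; axes as the base's when fitted (yaw starts within 0.5 rad of 0). Plate 84.5 (x) x 88 (y) x 5 mm, outer face at z = 36 mm. Module: x -4 to +30, y +-30, z 0 to 31 mm. Home: origin at (0, 0, 39) mm in the base frame, +-2.
- rib (a point): Middle of the top of the lid's pull rib, lid frame (8, 0, 50) mm: the grasp. The rib is 10 mm thick (x), 42 mm long (y) and rises 14 mm from the lid's outer face; fingers close on it along the lid's x. Held by it, with the tongues at the lip, module and legs pass the opening's far edge only if the lid's +x end is raised 26 degrees or more (33 works well).
- snap_left (a point): Thumb mark (grey disc) on the lid's outer face over its left snap leg, lid frame (33, 28, 36) mm: the place to press. The leg reaches 15.5 mm below the face. Laid in and let go, the lid rests on the catches with this end about 5 mm proud; flush when the mark is level with the base's outer face.
- snap_right (a point): Thumb mark over the right snap leg, lid frame (33, -28, 36) mm: the place to press. Flush when it is level with the base's outer face.
- hook_left (a point): Upper corner of the left tongue's tip, lid frame (-54, 22, 30) mm. The tongue is 14 mm wide and 3.5 mm thick, runs 11.75 mm past the plate's -x edge, and its upper face lies 6 mm below the lid's outer face, so that it passes under the base's plate.
- hook_right (a point): Upper corner of the right tongue's tip, lid frame (-54, -22, 30) mm.
- loupe: Black loupe, 40 mm across and 38 mm high, standing to the left behind the base; bystander. Origin under its centre.
- grease_pot: White pot with a blue screw lid, 52 mm across and 34 mm high, behind the work; bystander. Origin under its centre.
- blue_driver: Small screwdriver with a blue handle, 161 mm long and 13 mm thick, lying to the right of the base; bystander. Origin at its middle, at bench level.

How it is judged:
By the outcome, as a careful person would: the job done as asked, in the order asked, and still so for the second after the job is handed in, with the robot touching nothing.
It also fails if it takes over 67 s, if anything falls off the work surface, if the arm or the gripper's body presses on something with over 40 N, if the wrist force passes 120 N, or if a joint passes its speed limit or range.

## Working session

There is one attempt and no reset: what is moved stays moved. The work goes in short steps, Python scripts to look and compute and a tool call to move; the robot and the scene stay as the last step left them, time stands still between calls to the robot, and variables do not carry over. Pictures are saved under pics/ and viewed, at most 10 in all, crops included, and the job is handed in when it is done.

```bash
ls; mkdir -p pics
```

Run:
```python
from station import bot
import cv2,numpy as np
for n in ("scene","top"):
    cv2.imwrite(f"pics/{n}0.png",bot.capture(n)[:,:,::-1])
    c=bot.calibration(n); print({k:np.round(v,3).tolist() if not isinstance(v,str) else v for k,v in c.items()})
o=bot.observe();print(o)
```

```text
pics
station.py
{'camera_matrix': [[404.878, 0.0, 325.921], [0.0, 404.878, 200.643], [0.0, 0.0, 1.0]], 'world_to_cam': [[0.536, -0.844, -0.013, -0.312], [0.518, 0.316, 0.795, -0.345], [-0.667, -0.433, 0.606, -0.656], [0.0, 0.0, 0.0, 1.0]]}
{'camera_matrix': [[520.477, 0.0, 316.941], [0.0, 520.477, 199.89], [0.0, 0.0, 1.0]], 'world_to_cam': [[0.024, -1.0, -0.014, -0.011], [0.982, 0.021, 0.187, -0.606], [-0.187, -0.018, 0.982, -1.515], [0.0, 0.0, 0.0, 1.0]]}
{'clock': 0.1, 'q': array([ 1.00637876,  0.43518447,  0.02495295,  1.57397746, -0.01162046,
        1.13397523, -0.07507968]), 'dq': array([ 0.00110505, -0.00302706, -0.00023032, -0.00262023,  0.00152561,
        0.00078615,  0.00048408]), 'effort': array([ 2.99640575e-03, -6.71754026e+01,  1.02776930e+00, -3.16903389e+01,
        1.56705879e-02,  7.20092969e-03, -1.18600093e-05]), 'eef_pos': array([ 0.27827756, -0.55917821,  0.24959588]), 'eef_rot': array([ 9.73463005e-01,  2.28843372e-01, -2.09038472e-04, -6.67833043e-04]), 'ft_force': array([ 0.2342037 , -0.21324084,  0.33903487]), 'torque': array([0.03820777, 0.02318399, 0.04543523]), 'gripper_force': 0.0, 'gripper_width': 1.0038938002564228}
```
View pics/scene0.png

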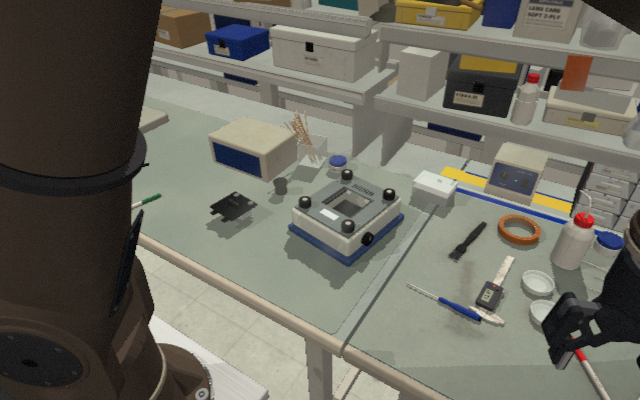

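View pics/top0.png

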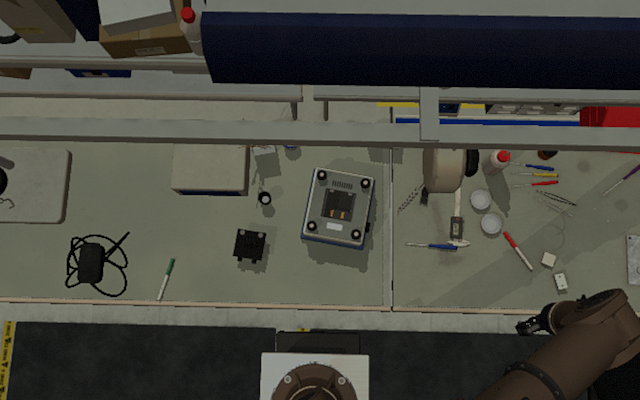

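The scene view shows the base at about (347,215) and the lid at (233,207). The top view puts the base's feet at (322,174), (366,183), (312,226) and (356,234), and the lid at (250,246) with its tongues towards the robot. Next I'll work out coarse positions and where the wrist camera sits.

Create h.py:
```python
import numpy as np,cv2
from scipy.spatial.transform import Rotation as R
from station import bot
def ray(c,uv):
    T=c["world_to_cam"];K=c["camera_matrix"]
    d=np.linalg.inv(K)@[uv[0],uv[1],1]; d=np.array([d[0],-d[1],-d[2]])
    return -T[:3,:3].T@T[:3,3],T[:3,:3].T@d
def onz(c,uv,z):
    o,d=ray(c,uv);return o+d*(z-o[2])/d[2]
def proj(c,P):
    T=c["world_to_cam"];K=c["camera_matrix"];P=np.atleast_2d(P)
    p=P@T[:3,:3].T+T[:3,3];p=p*[1,-1,-1];q=p@K.T;return q[:,:2]/q[:,2:]
def tri(obs):
    A=0;b=0
    for c,uv in obs:
        o,d=ray(c,uv);d=d/np.linalg.norm(d);M=np.eye(3)-np.outer(d,d);A=A+M;b=b+M@o
    return np.linalg.solve(A,b)
def totool(target,rot=None):
    "shift and rotvec from present pose, in tool axes"
    s=bot.observe();r=R.from_quat(s["eef_rot"]);d=r.inv().apply(np.array(target)-s["eef_pos"])
    v=(r.inv()*rot).as_rotvec() if rot is not None else np.zeros(3)
    return np.round(np.r_[d,v],4)
```

Run:
```python
from h import *
c=bot.calibration("top")
for uv in [(322,174),(366,183),(312,226),(356,234)]: print(uv,onz(c,uv,.093).round(3))
print("lid",onz(c,(250,246),.036).round(3))
w=bot.calibration("wrist");s=bot.observe()
r=R.from_quat(s["eef_rot"]);T=w["world_to_cam"];o=-T[:3,:3].T@T[:3,3]
print(w["camera_matrix"].round(1).tolist()); print("cam in tool",r.inv().apply(o-s["eef_pos"]).round(3),"axis in tool",(r.inv().as_matrix()@T[:3,:3].T).round(3).tolist())
print(r.as_matrix().round(3).tolist(),[k for k in w])
```

```text
(322, 174) [ 0.678 -0.011  0.093]
(366, 183) [ 0.653 -0.142  0.093]
(312, 226) [0.521 0.015 0.093]
(356, 234) [ 0.5   -0.114  0.093]
lid [0.464 0.202 0.036]
[[339.1, 0.0, 319.9], [0.0, 339.1, 198.0], [0.0, 0.0, 1.0]]
cam in tool [ 0.081 -0.    -0.123] axis in tool [[0.0, 0.949, 0.316], [1.0, -0.0, -0.0], [-0.0, 0.316, -0.949]]
[[0.895, 0.446, -0.001], [0.446, -0.895, 0.001], [-0.0, -0.001, -1.0]] ['camera_matrix', 'world_to_cam']
```

Add to h.py:
```python
def down(yaw,pitch=0):
    "tool y along base/lid x (yaw), pitched with +x end raised by pitch rad"
    y=np.array([np.cos(yaw),np.sin(yaw),0]);z=np.array([0,0,-1.]);x=np.cross(y,z)
    return R.from_euler("z",yaw)*R.from_euler("y",-pitch)*R.from_euler("z",-yaw)*R.from_matrix(np.c_[x,y,z])
```

```bash
python3 -c "
from h import *
print(totool([.53,.13,.33],down(-.16)))"
```

```text
[ 5.324e-01 -5.050e-01 -7.980e-02 -1.300e-03 -6.000e-04 -9.490e-01]
```

Emit:
pendant(
  steps=[1,0,0,-0.05,0,0,0,1,0.532,-0.505,-0.08,0,0,-0.949,1,0.532,-0.505,-0.08,0,0,-0.949,1,0.532,-0.505,-0.08,0,0,-0.949,1,0.532,-0.505,-0.08,0,0,-0.949,1,0.532,-0.505,-0.08,0,0,-0.949,1,0.532,-0.505,-0.08,0,0,-0.949,1,0.532,-0.505,-0.08,0,0,-0.949,1,0.532,-0.505,-0.08,0,0,-0.949,1,0.532,-0.505,-0.08,0,0,-0.949],
)

```text
clock: 1.1
eef_pos: [0.4325, -0.1352, 0.3187]
eef_rot: [0.761, 0.648, -0.0, 0.0]
ft_force: [1.0, -0.5, -0.2]
gripper_width: 1.004
gripper_force: 0.0
```

```bash
python3 -c "
from h import *
print(totool([.53,.13,.33],down(-.16)))"
```

```text
[ 2.774e-01  5.390e-02 -1.140e-02 -1.000e-04  3.000e-04 -3.000e-04]
```

Emit:
pendant(
  steps=[1,0.25,0.05,-0.01,0,0,0,1,0.25,0.05,-0.01,0,0,0,1,0.25,0.05,-0.01,0,0,0,1,0.25,0.05,-0.01,0,0,0,1,0.25,0.05,-0.01,0,0,0,1,0.25,0.05,-0.01,0,0,0,1,0.25,0.05,-0.01,0,0,0],
)

```text
clock: 1.8
eef_pos: [0.5216, 0.1035, 0.3281]
eef_rot: [0.76, 0.65, -0.0, -0.001]
ft_force: [-1.0, -0.7, -0.4]
gripper_width: 0.999
gripper_force: 0.0
```

Create shot.py:
```python
import sys,pickle
from h import *
n=sys.argv[1];c=bot.calibration("wrist");im=bot.capture("wrist")[:,:,::-1]
cv2.imwrite(f"pics/{n}.png",im);pickle.dump(c,open(f"{n}.pkl","wb"));print(bot.observe()["eef_pos"].round(4))
```

```bash
python3 shot.py A
```

```text
[0.5214 0.1016 0.3281]
```

View pics/A.png

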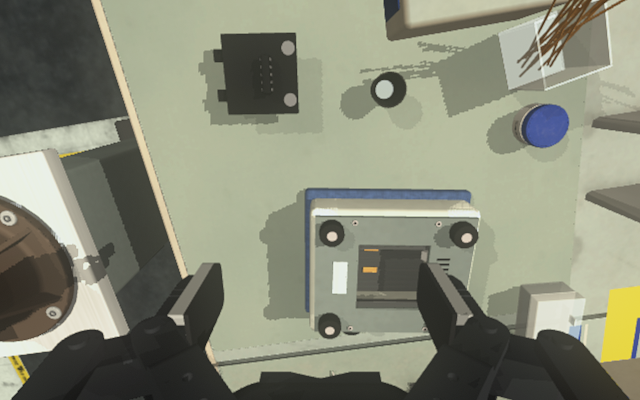

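View A shows the lid at (260,75). Its marks are at (289,47) and (290,100) and its tongues point left. The base opening is at about (393,277), with three feet visible. I'll take one closer view over the base and one over the lid.

Emit:
pendant(
  steps=[1,-0.15,0.05,0.04,0,0,0,1,-0.15,0.05,0.04,0,0,0,1,-0.15,0.05,0.04,0,0,0,1,-0.15,0.05,0.04,0,0,0,1,-0.15,0.05,0.04,0,0,0,1,-0.15,0.05,0.04,0,0,0],
)

```text
clock: 2.45
eef_pos: [0.5467, -0.0545, 0.2889]
eef_rot: [0.762, 0.648, 0.0, -0.0]
ft_force: [0.1, 0.9, 0.5]
gripper_width: 1.003
gripper_force: 0.0
```

```bash
python3 shot.py C
```

```text
[ 0.5468 -0.0534  0.2892]
```

Emit:
pendant(
  steps=[1,0.22,-0.12,0.06,0,0,0,1,0.22,-0.12,0.06,0,0,0,1,0.22,-0.12,0.06,0,0,0,1,0.22,-0.12,0.06,0,0,0,1,0.22,-0.12,0.06,0,0,0,1,0.22,-0.12,0.06,0,0,0,1,0.22,-0.12,0.06,0,0,0],
)

```text
clock: 3.2
eef_pos: [0.4621, 0.1851, 0.2291]
eef_rot: [0.759, 0.651, 0.0, -0.0]
ft_force: [0.6, -1.0, 0.9]
gripper_width: 0.997
gripper_force: 0.0
```

```bash
python3 shot.py B
```

Run:
```python
import cv2,numpy as np
a=cv2.imread("pics/C.png");b=cv2.imread("pics/B.png")
cv2.imwrite("pics/CB.png",np.vstack([a[:300],b[:300]]))
```

```text
[0.4633 0.1831 0.2292]
```

View pics/CB.png

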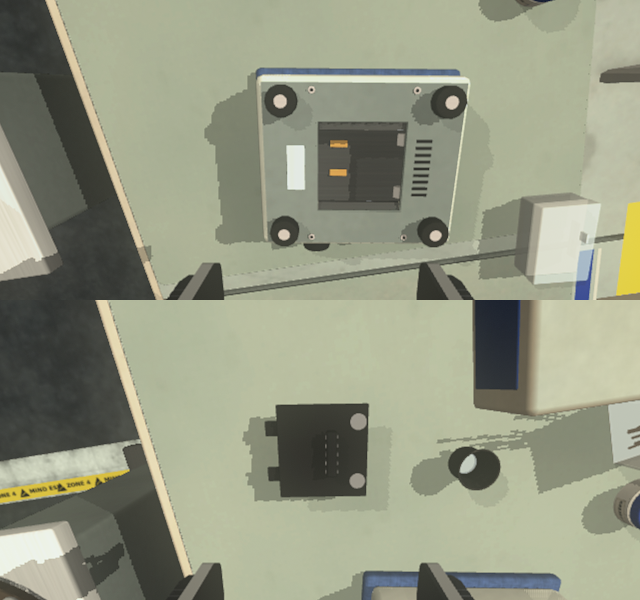

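View C shows the foot discs at (280,101), (452,102), (284,234) and (436,236), and the opening from (318,122) to (405,211). View B shows the lid plate from (276,105) to (368,196), with its marks at (358,122) and (357,181). I'll extract subpixel centroids and fit the poses.

Create fit.py:
```python
from h import *
import pickle
from scipy.optimize import least_squares
L=lambda n:(cv2.imread(f"pics/{n}.png").astype(float).mean(2),pickle.load(open(f"{n}.pkl","rb")))
def cen(g,uv,r=9,th=None):
    u,v=uv;p=g[v-r:v+r+1,u-r:u+r+1];t=(p.min()+p.max())/2 if th is None else th
    m=(p>t).astype(np.uint8);n,l,s,c=cv2.connectedComponentsWithStats(m)
    k=min(range(1,n),key=lambda i:np.hypot(*(c[i]-r))+(100 if s[i,4]<10 else 0))
    return c[k]+[u-r,v-r],s[k,4]
def pose(p,X): 
    c,s=np.cos(p[3]),np.sin(p[3]);X=np.asarray(X,float);return np.c_[c*X[:,0]-s*X[:,1],s*X[:,0]+c*X[:,1],X[:,2]]+p[:3]
def fit(obs,p0):
    f=lambda p:np.concatenate([(proj(c,pose(p,[X]))[0]-uv) for c,X,uv in obs])
    r=least_squares(f,p0);return r.x,f(r.x).reshape(-1,2)
```

Run:
```python
from fit import *
A,ca=L("A");B,cb=L("B");C,cc=L("C")
obs=[];ft={}
for k,X in {"l":(.033,.028,.036),"r":(.033,-.028,.036)}.items():
    for g,c,uv in ((A,ca,{"l":(288,47),"r":(290,100)}[k]),(B,cb,{"l":(358,122),"r":(357,181)}[k])):
        q,a=cen(g,uv);obs.append((c,X,q));ft.setdefault(k,[]).append((c,q));print(k,q.round(1),a)
for k in ft: print("tri",k,tri(ft[k]).round(4))
p,r=fit(obs,[.46,.2,0,-.1]);print("lid",p.round(4));print(r.round(2).tolist())
pts={(78,66):((463,235),(452,102)),(-78,66):((331,234),(280,101)),(-78,-66):((329,327),(284,234)),(78,-66):(None,(436,236))}
fo=[]
for X,(ua,uc) in pts.items():
    o=[]
    for g,c,uv in ((A,ca,ua),(C,cc,uc)):
        if uv is None: continue
        q,a=cen(g,uv,11);o.append((c,q));fo.append((c,(X[0]/1e3,X[1]/1e3,.093),q));print(X,q.round(1),a)
    if len(o)>1: print("tri",X,tri(o).round(4))
p,r=fit(fo,[.588,-.063,0,-.16]);print("base",p.round(4));print(r.round(2).tolist())
print("open corners pred in C",proj(cc,pose(p,[[sx*.0435,sy*.046,.075] for sx in(-1,1) for sy in(-1,1)])).round(1).tolist())
```

```text
l [287.6  47.5] 148
l [358.  121.1] 226
r [289.8  99.3] 140
r [356.7 180.3] 190
tri l [0.5041 0.2295 0.0359]
tri r [0.4963 0.174  0.0358]
lid [ 0.4675  0.2063  0.     -0.1388]
[[0.01, 0.01], [-0.0, 0.07], [-0.02, -0.08], [0.01, -0.02]]
(78, 66) [466.3 237.6] 81
(78, 66) [451.8 102.2] 146
tri (78, 66) [ 0.6752 -0.0077  0.0933]
(-78, 66) [331.5 236. ] 78
(-78, 66) [279.6 100.8] 149
tri (-78, 66) [0.5214 0.0185 0.0934]
(-78, -66) [329.2 330.4] 63
(-78, -66) [283.5 234.2] 106
tri (-78, -66) [ 0.4994 -0.1113  0.094 ]
(78, -66) [435.3 235.2] 103
base [ 5.872e-01 -5.960e-02  5.000e-04 -1.682e-01]
[[-0.02, -0.03], [0.03, -0.11], [0.06, 0.01], [0.0, 0.02], [-0.01, -0.09], [0.01, 0.09], [-0.08, 0.1]]
open corners pred in C [[317.3, 210.2], [317.8, 121.6], [399.4, 210.7], [407.0, 122.3]]
```

Run:
```python
from fit import *
p=[.4675,.2063,0,-.1388]
g=pose(p,[[.008,0,.057]])[0];print(g)
print(totool(g+[0,0,.06],down(-.1388)),totool(g,down(-.1388)))
print(bot.observe()["q"].round(2))
```

```text
[0.47542306 0.20519316 0.057     ]
[ 0.0237  0.0085  0.1122  0.0006 -0.     -0.0179] [ 0.0237  0.0084  0.1722  0.0006 -0.     -0.0179]
[-0.01  0.31 -0.6   1.87  0.21  1.02 -0.85]
```

Emit:
pendant(
  steps=[0.6,0.0237,0.0085,0.05,0,0,-0.018,0.6,0.0237,0.0085,0.1,0,0,-0.018,0.6,0.0237,0.0085,0.13,0,0,-0.018,0.6,0.0237,0.0085,0.15,0,0,-0.018,0.6,0.0237,0.0085,0.15,0,0,-0.018,0.6,0.0237,0.0085,0.15,0,0,-0.018],
)

```text
clock: 3.85
eef_pos: [0.4768, 0.2032, 0.0794]
eef_rot: [0.756, 0.655, 0.0, 0.0]
ft_force: [0.6, 0.3, 1.1]
gripper_width: 0.6
gripper_force: 0.0
```

```bash
python3 -c "
from fit import *
print(totool([.47542,.2052,.057],down(-.1388)),totool([.47542,.2052,.057],down(-.1388)))"
```

```text
[ 0.0017 -0.0017  0.0224  0.0005  0.0002 -0.0048] [ 0.0017 -0.0017  0.0224  0.0005  0.0002 -0.0048]
```

Emit:
pendant(
  steps=[0.6,0.0017,-0.0017,0.012,0,0,-0.005,0.6,0.0017,-0.0017,0.0215,0,0,-0.005,0.6,0.0017,-0.0017,0.0215,0,0,-0.005,0.6,0.0017,-0.0017,0.0215,0,0,-0.005],
)

```text
clock: 4.25
eef_pos: [0.4744, 0.2058, 0.0572]
eef_rot: [0.754, 0.657, -0.0, 0.0]
ft_force: [0.1, 0.8, 0.0]
gripper_width: 0.597
gripper_force: 0.0
```

```bash
python3 -c "
from fit import *
print(totool([.47542,.2052,.057],down(-.1388)))"
```

```text
[-0.0005  0.0011  0.0002 -0.0002  0.0003  0.0019]
```

Emit:
pendant(
  steps=[0,0,0,0,0,0,0,0,0,0,0,0,0,0,0,0,0,0,0,0,0,0,0,0,0,0,0,0,0,0,0,0,0,0,0,0,0,0,0,0,0,0],
)

```text
clock: 4.85
eef_pos: [0.4749, 0.206, 0.0575]
eef_rot: [0.754, 0.657, 0.0, 0.0]
ft_force: [0.2, -0.9, 4.3]
gripper_width: 0.095
gripper_force: 61.3
```

Emit:
pendant(
  steps=[0,0,0,-0.02,0,0,0,0,0,0,-0.06,0,0,0,0,0,0,-0.1,0,0,0,0,0,0,-0.14,0,0,0,0,0,0,-0.14,0,0,0,0,0,0,-0.14,0,0,0],
)

```text
clock: 5.45
eef_pos: [0.4745, 0.2057, 0.1974]
eef_rot: [0.754, 0.657, 0.0, 0.0]
ft_force: [0.5, 0.0, -1.8]
gripper_width: 0.092
gripper_force: 60.4
```

```bash
python3 shot.py D
```

```text
[0.4739 0.2053 0.1963]
```

View pics/D.png

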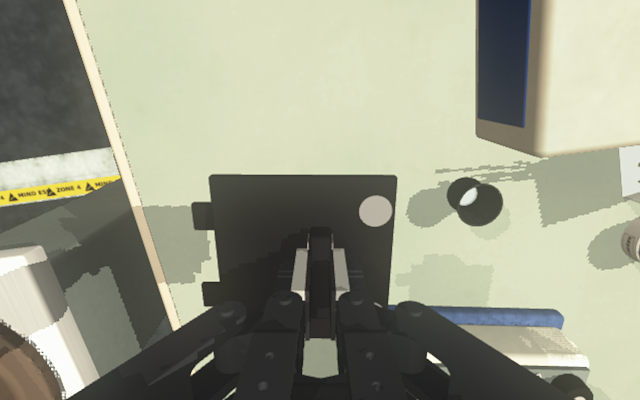

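View D shows the lid held level, with its back corners at (210,175) and (397,175), the left mark at (376,211) and the left tongue tip at (192,203)-(192,229). I'll fit the lid's pose in the tool frame.

Add to h.py:
```python
# fixed map lid->tool at nominal grasp
R0=np.array([[0,1,0],[1,0,0],[0,0,-1.]])  # columns: lid x,y,z in tool axes
```

Run:
```python
from fit import *
g,c=L("D");s=bot.observe();r=R.from_quat(s["eef_rot"])
# subpixel corners
im=cv2.imread("pics/D.png",0)
cs=cv2.cornerSubPix(im,np.float32([[[210,175]],[[397,175]],[[192,203]],[[192,229]]]),(4,4),(-1,-1),(3,40,.01)).reshape(-1,2)
m,a=cen(g,(376,211),22);print(cs.round(1).tolist(),m.round(1),a)
uv=np.vstack([cs,m]);X=np.array([[-42.25,44,36],[42.25,44,36],[-54,29,30],[-54,15,30],[33,28,36]])/1e3
W=np.array([1,1,.5,.5,1])[:,None]
def world(p): return R.from_rotvec(p[3:]).apply(R.from_euler("z",-.1388).apply(X-[.008,0,.057]))+s["eef_pos"]+p[:3]
f=lambda p:np.r_[((proj(c,world(p))-uv)*W).ravel(),p[3]*30,p[4]*30]
q=least_squares(f,np.zeros(6));print(q.x.round(4));print((proj(c,world(q.x))-uv).round(1).tolist())
print("in tool axes",r.inv().apply(q.x[:3]).round(4),"tool yaw",np.arctan2(*r.as_matrix()[:2,1][::-1]))
```

```text
[[208.5, 175.8000030517578], [396.5, 176.0], [191.60000610351562, 202.3000030517578], [194.0, 229.1999969482422]] [375.1 210.7] 802
[ 0.0003 -0.0006 -0.0014 -0.0056 -0.0083 -0.0002]
[[0.0, -0.1], [0.6, 0.5], [-0.4, 0.6], [0.4, 0.6], [-0.6, -0.7]]
in tool axes [-0.0006  0.0003  0.0014] tool yaw -0.1373205904267599
```

Create plan.py:
```python
from fit import *
BP=[.5872,-.0596,.0005,-.1682]
G=(8,57.5)
def tcp(th,u,e,dy=0,dz=0):
    t=np.radians(th);a,b=G[0]-u,G[1]-30-e
    x=-43.5+a*np.cos(t)-b*np.sin(t);z=70+a*np.sin(t)+b*np.cos(t)+dz
    return pose(BP,[[x/1e3,dy/1e3,z/1e3]])[0],down(BP[3],t)
def go(*a,**k):
    P,r=tcp(*a,**k);print(a,k,P.round(4),totool(P,r))
```

Run:
```python
from plan import *
go(33,-75,2,dz=50);go(33,-70,2);go(33,-46.7,2)
```

```text
(33, -75, 2) {'dz': 50} [ 0.5992 -0.0616  0.1871] [-0.2473  0.1607  0.0093 -0.5769 -0.0078  0.0303]
(33, -70, 2) {} [ 0.5951 -0.0609  0.1344] [-0.2471  0.1566  0.062  -0.5769 -0.0078  0.0303]
(33, -46.7, 2) {} [ 0.5758 -0.0577  0.1217] [-0.2465  0.1371  0.0747 -0.5769 -0.0078  0.0303]
```

Emit:
pendant(
  steps=[0,-0.04,0.025,-0.02,0,0,0,0,-0.247,0.161,-0.02,-0.577,-0.008,0.03,0,-0.247,0.161,-0.02,-0.577,-0.008,0.03,0,-0.247,0.161,-0.02,-0.577,-0.008,0.03,0,-0.247,0.161,-0.02,-0.577,-0.008,0.03,0,-0.247,0.161,-0.02,-0.577,-0.008,0.03,0,-0.247,0.161,-0.02,-0.577,-0.008,0.03,0,-0.247,0.161,-0.02,-0.577,-0.008,0.03,0,-0.247,0.161,-0.02,-0.577,-0.008,0.03,0,-0.247,0.161,-0.02,-0.577,-0.008,0.03],
)

```text
clock: 6.5
eef_pos: [0.5998, -0.0591, 0.2165]
eef_rot: [0.732, 0.62, 0.184, 0.216]
ft_force: [-0.4, 0.9, -1.5]
gripper_width: 0.097
gripper_force: 60.4
```

```bash
python3 -c "
from plan import *
print(bot.observe()['q'].round(2));go(33,-75,2,dz=25);go(33,-70,2)"; python3 shot.py E
```

```text
[ 0.2   0.23 -0.31  2.15  0.79  0.28 -0.95]
(33, -75, 2) {'dz': 25} [ 0.5992 -0.0616  0.1621] [-0.0027 -0.0297  0.0456 -0.0003 -0.0026  0.0016]
(33, -70, 2) {} [ 0.5951 -0.0609  0.1344] [-0.0027 -0.0483  0.0665 -0.0003 -0.0026  0.0016]
[ 0.6    -0.0591  0.2168]
```

View pics/E.png

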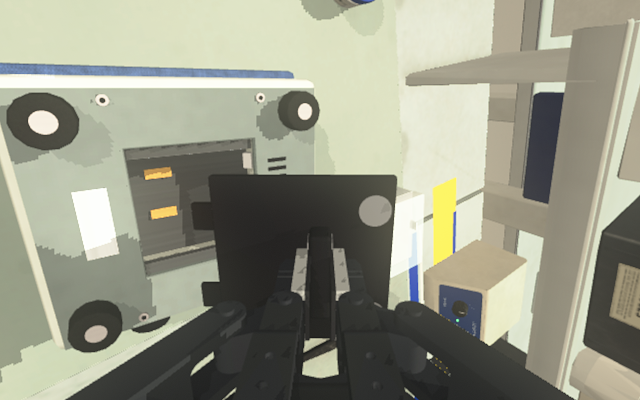

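View E shows the lid unslipped, with its corner still at (210,175), and the opening beyond it at (125-255, 140-275). I'll check the base pose against this view and descend to just above the entry point.

Emit:
pendant(
  steps=[0,-0.0027,-0.01,0.015,0,-0.0026,0,0,-0.0027,-0.02,0.03,0,-0.0026,0,0,-0.0027,-0.03,0.0455,0,-0.0026,0.001,0,-0.0027,-0.03,0.0455,0,-0.0026,0.001,0,-0.0027,-0.03,0.0455,0,-0.0026,0.001],
)

```text
clock: 7.05
eef_pos: [0.5995, -0.0619, 0.1627]
eef_rot: [0.732, 0.619, 0.183, 0.218]
ft_force: [-0.1, 0.4, -1.7]
gripper_width: 0.096
gripper_force: 60.4
```

Run:
```python
from plan import *
g,c=L("E");X=np.array([[-78,66,93],[78,66,93],[-78,-66,93]])/1e3
for uv,x in zip([(43,121),(304,111),(96,334)],X):print(cen(g,uv,20)[0].round(1),proj(c,pose(BP,[x]))[0].round(1))
print(bot.observe()['q'].round(2));go(33,-70,2);go(33,-58,2);go(33,-46.7,2)
```

```text
[ 42.8 122.1] [ 43. 122.]
[304.5 111. ] [304.6 111. ]
[ 95.4 333.6] [ 95.6 333.7]
[-0.03  0.3  -0.03  2.23  1.25  0.14 -1.43]
(33, -70, 2) {} [ 0.5951 -0.0609  0.1344] [ 0.0003 -0.0192  0.0213  0.0004  0.0007  0.0017]
(33, -58, 2) {} [ 0.5852 -0.0593  0.1278] [ 0.0003 -0.0312  0.0213  0.0004  0.0007  0.0017]
(33, -46.7, 2) {} [ 0.5758 -0.0577  0.1217] [ 0.0003 -0.0425  0.0213  0.0004  0.0007  0.0017]
```

Run:
```python
from plan import *
go(30,-75,2,dz=15);go(30,-70,2);go(30,-46.5,2)
```

```text
(30, -75, 2) {'dz': 15} [ 0.6026 -0.0622  0.1491] [ 0.0003 -0.0048  0.0131  0.0528  0.0007  0.0017]
(30, -70, 2) {} [ 0.5983 -0.0615  0.1316] [ 0.0003 -0.018   0.0254  0.0528  0.0007  0.0017]
(30, -46.5, 2) {} [ 0.5783 -0.0581  0.1198] [ 0.0003 -0.0414  0.0242  0.0528  0.0007  0.0017]
```

Emit:
pendant(
  steps=[0,0,-0.005,0.013,0.053,0.001,0.002,0,0,-0.012,0.02,0.053,0.001,0.002,0,0,-0.018,0.0254,0.053,0.001,0.002,0,0,-0.018,0.0254,0.053,0.001,0.002,0,0,-0.018,0.0254,0.053,0.001,0.002],
)

```text
clock: 7.55
eef_pos: [0.5988, -0.063, 0.1326]
eef_rot: [0.739, 0.622, 0.168, 0.198]
ft_force: [0.7, 0.0, -1.7]
gripper_width: 0.092
gripper_force: 60.3
```

Run:
```python
from plan import *
print(bot.observe()['q'].round(2));go(30,-70,2);go(30,-58,2);go(30,-46.5,2)
```

```text
[-0.    0.36 -0.06  2.21  1.19  0.14 -1.37]
(30, -70, 2) {} [ 0.5983 -0.0615  0.1316] [ 0.0014 -0.0011  0.0005  0.0016  0.0001 -0.0028]
(30, -58, 2) {} [ 0.5881 -0.0598  0.1256] [ 0.0014 -0.0131  0.0005  0.0016  0.0001 -0.0028]
(30, -46.5, 2) {} [ 0.5783 -0.0581  0.1198] [ 0.0013 -0.0246  0.0005  0.0016  0.0001 -0.0028]
```

Emit:
pendant(
  steps=[0,0.001,-0.004,0.0005,0.001,0,-0.001,0,0.001,-0.008,0.0005,0.001,0,-0.001,0,0.001,-0.012,0.0005,0.001,0,-0.001,0,0.001,-0.012,0.0005,0.001,0,-0.001,0,0.001,-0.012,0.0005,0.001,0,-0.001],
)

```text
clock: 8.05
eef_pos: [0.589, -0.0604, 0.126]
eef_rot: [0.739, 0.622, 0.167, 0.198]
ft_force: [-0.6, -1.0, -1.9]
gripper_width: 0.093
gripper_force: 60.3
```

Run:
```python
from plan import *
print(bot.observe()['q'].round(2));go(30,-58,2);go(30,-46.5,2)
```

```bash
python3 shot.py F
```

```text
[-0.01  0.36 -0.05  2.24  1.39  0.13 -1.57]
(30, -58, 2) {} [ 0.5881 -0.0598  0.1256] [ 0.0005 -0.0011 -0.0001  0.0008  0.0002 -0.002 ]
(30, -46.5, 2) {} [ 0.5783 -0.0581  0.1198] [ 0.0004 -0.0126 -0.0001  0.0008  0.0002 -0.002 ]
[ 0.589  -0.0604  0.1259]
```

View pics/F.png

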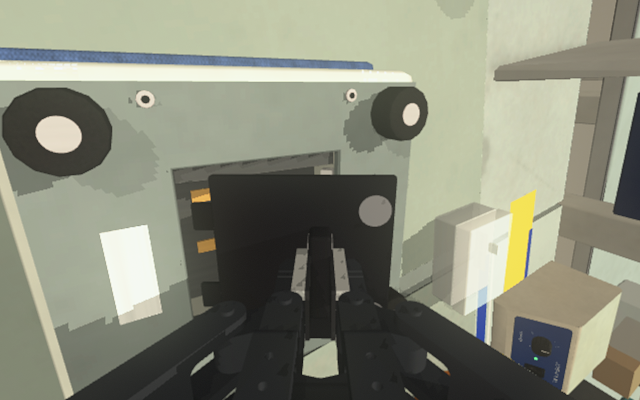

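View F shows the left tongue at (200,215), just inside the lip edge near (180,215), and the lid inside the opening's y limits. I'll slide the tongues under the lip.

Emit:
pendant(
  steps=[0,0.0004,-0.003,0,0.001,0,-0.002,0,0.0004,-0.006,0,0.001,0,-0.002,0,0.0004,-0.009,0,0.001,0,-0.002,0,0.0004,-0.0125,0,0.001,0,-0.002,0,0.0004,-0.0125,0,0.001,0,-0.002,0,0.0004,-0.0125,0,0.001,0,-0.002],
)

```text
clock: 8.7
eef_pos: [0.5782, -0.0583, 0.1192]
eef_rot: [0.738, 0.623, 0.167, 0.197]
ft_force: [-0.9, 0.4, -1.7]
gripper_width: 0.097
gripper_force: 60.3
```

Run:
```python
from plan import *
print(bot.observe()['q'].round(2));go(30,-46.5,2);go(20,-45.5,1.7);go(12,-44.7,1.5);go(7,-44.2,1.3)
```

```text
[-0.01  0.36 -0.07  2.27  1.59  0.14 -1.78]
(30, -46.5, 2) {} [ 0.5783 -0.0581  0.1198] [ 0.0002  0.0003 -0.0005 -0.0011  0.0005 -0.0002]
(20, -45.5, 1.7) {} [ 0.5852 -0.0593  0.113 ] [ 0.0002  0.003   0.0089  0.1735  0.0004 -0.0002]
(12, -44.7, 1.5) {} [ 0.5898 -0.06    0.1069] [ 2.000e-04  4.000e-03  1.650e-02  3.131e-01  4.000e-04 -2.000e-04]
(7, -44.2, 1.3) {} [ 0.5922 -0.0605  0.1029] [ 2.000e-04  4.100e-03  2.130e-02  4.004e-01  4.000e-04 -3.000e-04]
```

Emit:
pendant(
  steps=[0,0.0002,0.001,0.002,0.044,0,0,0,0.0002,0.0017,0.0043,0.087,0,0,0,0.0002,0.0024,0.0066,0.131,0,0,0,0.0002,0.003,0.009,0.174,0,0,0,0.0002,0.0034,0.0114,0.22,0,0,0,0.0002,0.0038,0.014,0.266,0,0,0,0.0002,0.004,0.0165,0.313,0,0,0,0.0002,0.004,0.0165,0.313,0,0,0,0.0002,0.004,0.0165,0.313,0,0],
)

```text
clock: 9.6
eef_pos: [0.5897, -0.06, 0.1066]
eef_rot: [0.76, 0.641, 0.068, 0.08]
ft_force: [0.6, -0.7, -1.3]
gripper_width: 0.093
gripper_force: 60.4
```

Run:
```python
from plan import *
print(bot.observe()['q'].round(2));go(12,-44.7,1.5);go(7,-44.2,1.3);go(5,-44,1.2);go(3,-43.8,1.2)
```

```bash
python3 shot.py Gs
```

```text
[ 0.4   0.52 -0.55  1.96  0.57  0.6  -0.69]
(12, -44.7, 1.5) {} [ 0.5898 -0.06    0.1069] [-0.      0.0002 -0.0003  0.0006 -0.0001 -0.0007]
(7, -44.2, 1.3) {} [ 0.5922 -0.0605  0.1029] [-0.      0.0018  0.0042  0.0879 -0.0001 -0.0007]
(5, -44, 1.2) {} [ 0.5931 -0.0606  0.1012] [ 0.      0.0023  0.006   0.1228 -0.0002 -0.0007]
(3, -43.8, 1.2) {} [ 0.594  -0.0607  0.0995] [ 0.      0.0028  0.0078  0.1577 -0.0002 -0.0007]
[ 0.5893 -0.0598  0.1066]
```

View pics/Gs.png

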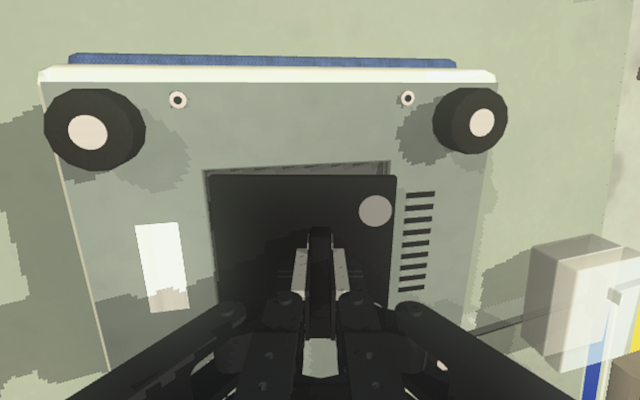

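View Gs shows the tongues hidden under the lip near (208,215), with the lid inside the opening at 12° and no contact force. I'll swing it down to the catches.

Emit:
pendant(
  steps=[0,0,0.001,0.002,0.044,0,0,0,0,0.0018,0.0042,0.088,0,0,0,0,0.0021,0.0051,0.105,0,0,0,0,0.0023,0.006,0.123,0,0,0,0,0.0026,0.0069,0.14,0,0,0,0,0.0026,0.0069,0.14,0,0],
)

```text
clock: 10.25
eef_pos: [0.593, -0.0605, 0.1002]
eef_rot: [0.764, 0.645, 0.022, 0.026]
ft_force: [-0.9, 0.1, -1.0]
gripper_width: 0.098
gripper_force: 60.5
```

Run:
```python
from plan import *
go(4,-43.9,1.2);go(2,-43.7,1.2);print(bot.observe()['torque'].round(2))
```

```text
(4, -43.9, 1.2) {} [ 0.5935 -0.0607  0.1004] [-0.0001  0.0005 -0.0001 -0.0017  0.0007 -0.0001]
(2, -43.7, 1.2) {} [ 0.5943 -0.0608  0.0986] [-0.0001  0.0012  0.0017  0.0332  0.0007 -0.0002]
[0.1  0.29 0.04]
```

Emit:
pendant(
  steps=[0.4,0,0,0,0,0,0,0.4,0,0,0,0,0,0,0.4,0,0,0,0,0,0,0.4,0,0,-0.02,0,0,0,0.4,0,0,-0.06,0.07,0,0,0.4,0,0,-0.1,0.07,0,0,0.4,0,0,-0.1,0.07,0,0,0.4,0,0,-0.1,0.07,0,0],
)

```text
clock: 11.05
eef_pos: [0.587, -0.0595, 0.2011]
eef_rot: [0.764, 0.645, 0.0, 0.001]
ft_force: [0.6, 0.5, -0.1]
gripper_width: 0.4
gripper_force: 0.0
```

```bash
python3 shot.py H
```

```text
[ 0.5862 -0.0597  0.1998]
```

View pics/H.png

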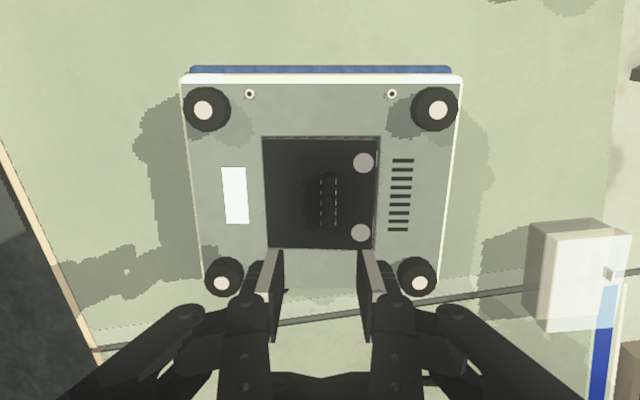

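View H shows the lid resting in the opening, with marks at (363,163) and (361,233), ready to press. I'll measure the marks and set up the first press.

Create marks.py:
```python
import sys
from plan import *
def marks(n,l,r,zs=(.080,.075)):
    g,c=L(n);ci,si=np.cos(BP[3]),np.sin(BP[3])
    for nm,uv in (("l",l),("r",r)):
        q,a=cen(g,uv,14)
        for z in zs:
            P=onz(c,q,z)-BP[:3];print(nm,q.round(1),a,z,(1e3*np.array([ci*P[0]+si*P[1],-si*P[0]+ci*P[1]])).round(1))
```

Run:
```python
from marks import *
marks("H",(363,163),(361,233))
for y in(28,-28):
    P=pose(BP,[[.0305,y/1e3,.108]])[0];print(P.round(4),totool(P,down(BP[3])))
```

```text
l [363.  162.5] 335 0.08 [31.5 27.5]
l [363.  162.5] 335 0.075 [32.1 26.4]
r [360.1 232.3] 274 0.08 [ 31.4 -28.5]
r [360.1 232.3] 274 0.075 [ 32.1 -30.7]
[ 0.622  -0.0371  0.1085] [ 0.0284  0.0315  0.0913 -0.0007  0.001  -0.0006]
[ 0.6126 -0.0923  0.1085] [-0.0276  0.0315  0.0914 -0.0007  0.001  -0.0006]
```

Emit:
pendant(
  steps=[0,0.028,0.0315,0.03,0,0,0,0,0.028,0.0315,0.06,0,0,0,0,0.028,0.0315,0.08,0,0,0,0,0.028,0.0315,0.09,0,0,0,0,0.028,0.0315,0.09,0,0,0,0,0.028,0.0315,0.09,0,0,0],
)

```text
clock: 11.7
eef_pos: [0.6222, -0.0372, 0.1104]
eef_rot: [0.764, 0.645, -0.0, -0.0]
ft_force: [0.5, 0.5, 0.0]
gripper_width: -0.002
gripper_force: 0.0
```

Emit:
pendant(
  steps=[0,0,0,0.004,0,0,0,0,0,0,0.008,0,0,0,0,0,0,0.010,0,0,0,0,0,0,0.012,0,0,0,0,0,0,0.013,0,0,0,0,0,0,0.013,0,0,0],
)

```text
clock: 12.3
eef_pos: [0.6223, -0.0373, 0.0973]
eef_rot: [0.764, 0.645, -0.0, -0.0]
ft_force: [-0.8, -0.6, 2.3]
gripper_width: 0.002
gripper_force: 1.3
```

Emit:
pendant(
  steps=[0,0,0,0.001,0,0,0,0,0,0,0.002,0,0,0,0,0,0,0.003,0,0,0,0,0,0,0.004,0,0,0,0,0,0,0.005,0,0,0,0,0,0,0.006,0,0,0,0,0,0,0.006,0,0,0],
)

```text
clock: 13.0
eef_pos: [0.6224, -0.037, 0.0919]
eef_rot: [0.764, 0.645, -0.0, 0.0]
ft_force: [-2.4, -0.9, 9.0]
gripper_width: 0.001
gripper_force: 4.7
```

Emit:
pendant(
  steps=[0,0,0,0.001,0,0,0,0,0,0,0.002,0,0,0,0,0,0,0.002,0,0,0],
)

```text
clock: 13.3
eef_pos: [0.6225, -0.037, 0.0902]
eef_rot: [0.764, 0.645, -0.0, 0.0]
ft_force: [-2.9, 0.8, 11.7]
gripper_width: 0.007
gripper_force: 6.0
```

Emit:
pendant(
  steps=[0,0,0,0.001,0,0,0,0,0,0,0.002,0,0,0,0,0,0,0.003,0,0,0,0,0,0,0.003,0,0,0],
)

```text
clock: 13.7
eef_pos: [0.6225, -0.0371, 0.087]
eef_rot: [0.764, 0.645, -0.0, 0.0]
ft_force: [-3.0, -0.3, 10.9]
gripper_width: 0.0
gripper_force: 5.4
```

Emit:
pendant(
  steps=[0,0,0,0.001,0,0,0,0,0,0,0.001,0,0,0],
)

```text
clock: 13.9
eef_pos: [0.6225, -0.0371, 0.0862]
eef_rot: [0.764, 0.645, -0.0, 0.0]
ft_force: [-4.1, -0.5, 13.0]
gripper_width: -0.001
gripper_force: 6.2
```

Emit:
pendant(
  steps=[0,0,0,0.001,0,0,0,0,0,0,0.001,0,0,0],
)

```text
clock: 14.1
eef_pos: [0.6225, -0.037, 0.0853]
eef_rot: [0.764, 0.645, -0.0, 0.0]
ft_force: [-4.5, -1.2, 13.8]
gripper_width: -0.004
gripper_force: 7.0
```

Emit:
pendant(
  steps=[0,0,0,0.001,0,0,0,0,0,0,0.002,0,0,0,0,0,0,0.002,0,0,0],
)

```text
clock: 14.4
eef_pos: [0.6225, -0.037, 0.0836]
eef_rot: [0.764, 0.645, -0.0, 0.0]
ft_force: [-4.8, -0.6, 16.9]
gripper_width: -0.003
gripper_force: 8.4
```

Emit:
pendant(
  steps=[0,0,0,0.001,0,0,0,0,0,0,0.002,0,0,0,0,0,0,0.002,0,0,0],
)

```text
clock: 14.7
eef_pos: [0.6226, -0.0371, 0.0819]
eef_rot: [0.764, 0.645, -0.0, 0.0]
ft_force: [-5.9, -0.9, 19.6]
gripper_width: 0.003
gripper_force: 9.9
```

Emit:
pendant(
  steps=[0,0,0,-0.01,0,0,0,0,0,0,-0.03,0,0,0,0,-0.028,0,-0.03,0,0,0,0,-0.056,0,-0.03,0,0,0,0,-0.056,0,-0.03,0,0,0],
)

```text
clock: 15.2
eef_pos: [0.612, -0.0979, 0.1096]
eef_rot: [0.766, 0.643, -0.002, 0.001]
ft_force: [0.1, 0.6, -0.7]
gripper_width: 0.004
gripper_force: 0.0
```

```bash
python3 -c "
from plan import *
P=pose(BP,[[.031,-.0285,.100]])[0];print(totool(P,down(BP[3])))"
```

```text
[ 0.0052  0.0001  0.0091 -0.0017  0.0037 -0.0061]
```

Emit:
pendant(
  steps=[0,0,0,0,0,0,0,0,0,0,0,0,0,0],
)

```text
clock: 15.4
eef_pos: [0.6129, -0.0912, 0.1101]
eef_rot: [0.764, 0.645, -0.0, -0.001]
ft_force: [-0.1, -0.4, 0.3]
gripper_width: 0.002
gripper_force: 0.0
```

```bash
python3 -c "
from plan import *
P=pose(BP,[[.031,-.0285,.100]])[0];print(totool(P,down(BP[3])))"
```

```text
[-0.0016  0.0004  0.0096 -0.001  -0.0006  0.0006]
```

Emit:
pendant(
  steps=[0,-0.0015,0,0.004,0,0,0,0,-0.0015,0,0.008,0,0,0,0,-0.0015,0,0.011,0,0,0,0,-0.0015,0,0.014,0,0,0,0,-0.0015,0,0.016,0,0,0,0,-0.0015,0,0.018,0,0,0,0,-0.0015,0,0.018,0,0,0],
)

```text
clock: 16.1
eef_pos: [0.6124, -0.0937, 0.0921]
eef_rot: [0.764, 0.645, -0.001, -0.0]
ft_force: [0.1, 1.0, 1.0]
gripper_width: 0.0
gripper_force: 0.7
```

Emit:
pendant(
  steps=[0,0,0,0.001,0,0,0,0,0,0,0.002,0,0,0,0,0,0,0.003,0,0,0,0,0,0,0.003,0,0,0],
)

```text
clock: 16.5
eef_pos: [0.6125, -0.0937, 0.0896]
eef_rot: [0.764, 0.645, -0.0, -0.0]
ft_force: [-3.0, -0.5, 6.7]
gripper_width: -0.001
gripper_force: 3.1
```

Emit:
pendant(
  steps=[0,0,0,0.001,0,0,0,0,0,0,0.002,0,0,0,0,0,0,0.003,0,0,0,0,0,0,0.004,0,0,0,0,0,0,0.004,0,0,0],
)

```text
clock: 17.0
eef_pos: [0.6125, -0.0937, 0.0862]
eef_rot: [0.764, 0.645, -0.0, 0.0]
ft_force: [-4.9, 0.4, 11.8]
gripper_width: -0.001
gripper_force: 6.1
```

Emit:
pendant(
  steps=[0,0,0,0.001,0,0,0,0,0,0,0.002,0,0,0,0,0,0,0.003,0,0,0,0,0,0,0.003,0,0,0],
)

```text
clock: 17.4
eef_pos: [0.6126, -0.0936, 0.0837]
eef_rot: [0.764, 0.645, -0.0, 0.0]
ft_force: [-6.3, -0.5, 16.6]
gripper_width: 0.0
gripper_force: 8.4
```

Emit:
pendant(
  steps=[0,0,0,0.001,0,0,0,0,0,0,0.002,0,0,0,0,0,0,0.002,0,0,0],
)

```text
clock: 17.7
eef_pos: [0.6125, -0.0937, 0.082]
eef_rot: [0.764, 0.645, -0.0, 0.0]
ft_force: [-7.8, -0.4, 20.6]
gripper_width: -0.002
gripper_force: 9.9
```

Emit:
pendant(
  steps=[0,0,0,-0.01,0,0,0,0,0,0,-0.03,0,0,0,0,0.028,-0.03,-0.07,0,0,0,0,0.028,-0.03,-0.115,0,0,0,0,0.028,-0.03,-0.12,0,0,0,0,0.028,-0.03,-0.12,0,0,0,0,0.028,-0.03,-0.12,0,0,0],
)

```text
clock: 18.4
eef_pos: [0.5874, -0.0619, 0.1993]
eef_rot: [0.764, 0.645, -0.001, -0.0]
ft_force: [-1.0, -0.6, -0.3]
gripper_width: 0.002
gripper_force: 0.0
```

```bash
python3 shot.py I
```

Run:
```python
from marks import *
c=pickle.load(open("I.pkl","rb"))
uv=proj(c,pose(BP,[[.032,.0275,.075],[.032,-.0285,.075]])).round().astype(int);print(uv)
marks("I",uv[0],uv[1],(.08,.0775,.075,.0725))
g,_=L("I");c=L("I")[1]
X=proj(c,pose(BP,[[.0435,-.046,.075],[.0435,.046,.075],[-.0435,.046,.075]]));print(X.round(0).tolist())
im=cv2.imread("pics/I.png")[100:300,220:480];cv2.imwrite("pics/Iz.png",cv2.resize(im,None,fx=3,fy=3,interpolation=cv2.INTER_CUBIC))
```

```text
[ 0.5872 -0.062   0.1987]
[[363 159]
 [360 228]]
l [362.3 158. ] 324 0.08 [31.  28.8]
l [362.3 158. ] 324 0.0775 [31.4 28.3]
l [362.3 158. ] 324 0.075 [31.7 27.8]
l [362.3 158. ] 324 0.0725 [32.  27.3]
r [359.5 227.4] 268 0.08 [ 31.  -25.8]
r [359.5 227.4] 268 0.0775 [ 31.3 -26.9]
r [359.5 227.4] 268 0.075 [ 31.6 -28. ]
r [359.5 227.4] 268 0.0725 [ 31.9 -29.1]
[[373.0, 248.0], [380.0, 133.0], [259.0, 133.0]]
```

View pics/Iz.png

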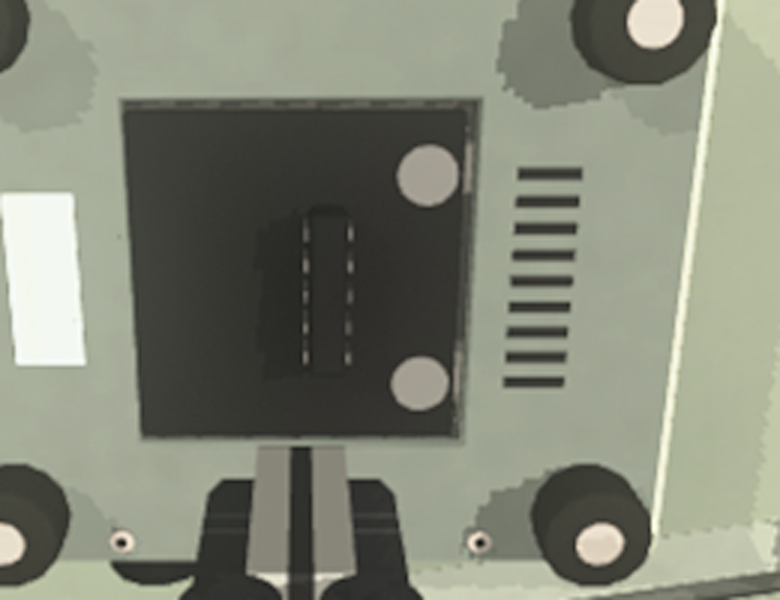

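The final view shows the lid flush in the opening. The marks are at (428,175) and (420,383) in the crop, and their 56 mm spacing matches plate level after release, so both ends are down. I'm handing in.

```bash
python3 -c "
from station import bot
print(bot.sign_off())"
```

```text
the job is handed in; nothing more can be done
None
```

The hatch lid is fitted: tongues under the robot-side edge, the other end pressed down with at most about 21 N, and both thumb marks measuring level with the plate after I let go. I felt only one clear snap, while pressing the left side; the right was already down when I pressed it. The lid sits about 1.3 mm towards the robot, inside the ±2 mm allowed. I never moved near the loupe, pot or blue screwdriver, and handed in at about 18 s.

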